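Find and press the hidden release of the plate chuck

ROBOT

A 6-joint arm with a two-finger parallel gripper is mounted at the origin on a cart in front of the work surface, level with it; the furniture and walls round the work are solid. World frame = base frame: x ahead of the robot, y to its left, z up, the work surface at z = 0. Lengths are in m, angles in rad, forces in N, time in s.
With the tool pointing down it reaches from about 0.4 to 0.825 m from the base axis. Payload 7 kg.
Tool frame: the origin (TCP) lies midway between the tips of the shut fingers; the grasp point (between the pads) lies 19 mm behind it; z points along the fingers, y is the line along which they close (so a half turn about z gives the same grasp; the last joint's range is limited). The gripper opens to 88 mm and grips with 3 to 60 N. Pads are 19 mm wide; open, the fingers measure 130 mm over their backs; the gripper's body (78 mm by 193 mm) begins 47 mm behind the grasp point.
Start: joints at [1.454, 0.359, 0.012, 0, -1.224, -0.288], TCP at [0.266, 0.62, 0.227] pointing down, gripper open.
Joint ranges: [-3.07, 3.07], [-1.43, 2.12], [-1.02, 1.25], [-3.03, 1.67], [-3.05, -0], [-3.03, 3.03]. Speed limits (rad/s): [2.39, 2.39, 3.01, 3.14, 3.14, 3.14].

INTERFACE

Orientations are given as [roll, pitch, yaw] about the fixed x, y, z axes, in that order (R = Rz(yaw) Ry(pitch) Rx(roll)).
In Python, from station import get_state, grab_frame, calibration, job_done, boxes_of, regions_of, spot_point gives the robot as it stands. The module is installed in compiled form; this text tells all that it offers.
- The arm moves only by the tool arm_command, never from a script. Its argument "commands" is a list of rows, each an object of numbers: "tx", "ty", "tz": the shift along the tool's x, y, z each as a share of 25 cm, from -1 to 1; "twist": the turn about the tool's z as a share of 180 degrees, from -1 to 1. A call has exactly 8 rows; each row is the pose to reach, as a shift and turn from the pose commanded when the call began, along the tool's axes at that moment, turning the shorter way round; what a row does not reach only later rows make up. A row lasts 1/12 s, in which the tool goes at most 41.7 mm and 7.16 degrees, less where a joint would pass 70% of its speed; a pose out of reach is approached as far as the arm can. A call with a number of a shift or a turn outside -1 to 1 is refused whole. A call with a gripper value outside its range is refused whole. "claw" is the opening, from 0 (shut) to 1 (fully open), set as the call begins (left out, the last holds). The fingers move at their own pace and stop on an object; "grip_force" is the grip in N (left out, the last holds). Time passes only in rows, so rows that repeat a pose let the fingers close, or fill a call up. It gives the time, the measured TCP pose, the force, the opening and the grip force at its end, in the units of the state.
- get_state(): the state, without advancing time (a new reading comes with each control period).
- grab_frame(name): name is "scene" or "side" or "wrist"; returns the picture (480x640x3 uint8, red, green, blue); there is no depth.
- calibration(name): a dict with "camera_matrix" (3x3 intrinsics, pixels), "extrinsics" (4x4, takes a point from camera to world coordinates). Camera axes: x right, y down, z forward; pixel columns grow to the right and rows downward; lengths in m; the calibration is good to about 2 mm. A picture is of the moment at which its call begins: read the wrist's pose just before it. calibration takes no time and is no camera call; for the wrist camera it gives the pose at the moment of the call.
- job_done(): hands the job in; it is judged then, once.
Trained networks look in the newest picture that a camera, given by its name, has taken for a name from the list of things; names that differ only in an ending like _2 or _b are one class to them, and where a whole thing is asked for, a point or a joint stands for the part that bears it (a point fixed in the world has none). Each returns a list of dicts, best first, with "score" (0 to 1); they miss things now and then, are a little off and sometimes report something else, mostly with a low value. They report only what shows in the picture. A call takes as long as a camera call.
- boxes_of(query, camera): "rect" ([left, top, right, bottom] in pixels, round what is visible of it).
- regions_of(query, camera): "region" (480x640 bool, what is visible of it) and "rect" ([left, top, right, bottom] in pixels, round what is visible of it).
- spot_point(query, camera): "uv" ([column, row] in pixels: a listed point, or the origin of a listed thing).
The state is a dict: "t": time; "q": joint angles; "qd": joint speeds; "joint_efforts": joint torques, N m; "eef_pos": TCP position; "ee_rot": TCP orientation; "force": force on the tool from outside, world axes, zero at the start; "moment": the same for the moment, N m; "width": finger opening in m; "gripper_force": force on a finger pad.
Only numpy, scipy, OpenCV 4.12 (cv2) and the standard library are available. Lean on these libraries where they do the work, as an engineer would, in place of code of your own. Each camera call takes 0.05 s, during which the arm holds its last target. There are 200 camera calls.

TASK

The engraved brass plate is finished, so open the jaws of the round black chuck it lies in: the release key sits in a shallow black notch somewhere along the robot-facing half of the chuck's rim, hard to see, so feel along the rim with a fingertip, find it and press the key fully in, then take the hand away. Only touch and press, without hammering or leaning hard on the chuck; leave the plate lying in the chuck and leave the hammer, the powder box and the dividers where they are.

Things in the scene. Friction and masses are not known exactly. Their poses are not given: they have to be found in the camera images.
- chuck: Round plate chuck fixed to the table; origin at the centre of its underside, z up (its yaw does not tell where the notch is). Rim: plain upright black wall, radius 88 mm, 30 mm high. In it one notch, 44 mm wide along the rim, 12 mm deep with the key pressed, over the full height, open outward and upward; its middle is up to 70 degrees either side of the -x direction from the axis.
- release_key (a joint): Travel in m of the black release key in the notch. Its flat face (41 mm wide, the rim's height, facing straight outward) stands 4 mm behind the rim's face at 0 (out), 12 mm behind it at 0.008 (fully in, pushed towards the chuck's axis). It takes about 3 to 6 N, has no spring and stays where it is pushed.
- jaw_a (a joint): Outward travel in m of the three steel jaws round the plate, driven by the key: 0 = closed over the plate's rim, 0.008 = open. They stand on the chuck's deck (radius 75 mm, 32 mm high); tops 53 mm above the table, never farther than 75 mm from the axis.
- plate_center (a point): Centre (half-way up) of the loose brass plate in the chuck, 100 mm across and 13 mm high; it lies on the deck, 32 mm above the table.
- hammer: Loose chasing hammer lying on the table to the right of the chuck, 206 mm long along its own y axis, head 70 mm high at its -y end; origin at the middle of its underside.
- box: Loose round brass powder box, 65 mm across and 42 mm high, to the left of the chuck; origin at the middle of its underside.
- spring_dividers: Loose steel dividers lying flat between the robot and the chuck, 48 x 129 x 10 mm, long along their own y axis; origin at the middle of the underside.

How it is judged:
At the end, for the whole second after the job is handed in: The release key is pressed in by more than 6.5 of its 8 mm and the jaws stand open by more than 6 mm; the plate rests on the deck within 12 mm of the chuck's axis (value of joint release_key above 0.0065 m and value of joint jaw_a above 0.006 m and horizontal distance between plate_center and chuck below 0.012 m and height (world z) of plate_center between 0.034 and 0.043 m and linear speed of plate below 0.02 m/s); the robot touches nothing.
It fails at once if the plate is lifted or pushed about (more than 15 mm) (distance of plate_center from where it was at the start of the episode above 0.015 m).
It fails at once if the fingers press on anything with more than 60 N (contact force between the fingers and anything else above 60 N).
It fails at once if the hammer, the powder box or the dividers are moved by more than 25 mm (distance of any of hammer, box, spring_dividers from where it was at the start of the episode above 0.025 m).
It also fails if it takes over 58 s, if anything falls off the work surface, if the arm or the gripper's body presses on something with over 40 N, if the wrist force passes 120 N, or if a joint passes its speed limit or range.

## Working session

There is one attempt and no reset: what is moved stays moved. The work goes in short steps, Python scripts to look and compute and a tool call to move; the robot and the scene stay as the last step left them, time stands still between calls to the robot, and variables do not carry over. Pictures are saved under pics/ and viewed, at most 10 in all, crops included, and the job is handed in when it is done.

Besides the shell and the picture viewer there is one more tool, called after "Call:" as name(argument=value, ...) on one line, values as JSON. arm_command: Moves the arm, as the interface text tells. Shift numbers are shares of 25 cm and turn numbers shares of 180 degrees, none past 1 either way. Its arguments: {"type":"object","properties":{"commands":{"type":"array"},"claw":{"type":"number"},"grip_force":{"type":"number"}},"required":["commands"]}

```bash
mkdir -p pics
cat > h.py <<'E'
import numpy as np,cv2
from station import *
def ray(cam,uv):
    c=calibration(cam);K=np.array(c["camera_matrix"]);T=np.array(c["extrinsics"])
    d=T[:3,:3]@np.linalg.solve(K,[uv[0],uv[1],1.]);return T[:3,3],d
def onz(cam,uv,z):
    o,d=ray(cam,uv);return o+d*(z-o[2])/d[2]
def save(im,n): cv2.imwrite(f"pics/{n}.png",im[:,:,::-1])
E
python3 - <<'E'
from h import *
ims={}
for c in("scene","side"):
    ims[c]=grab_frame(c)
    print(c,np.round(calibration(c)["extrinsics"],3)[:3,3])
    for q,z in(("chuck",0),("plate_center",.0385),("hammer",0),("box",0),("spring_dividers",0),("release_key",0.015)):
        r=spot_point(q,c)[:1]
        b=boxes_of(q,c)[:1]
        if r: print(q,round(r[0]["score"],2),np.round(r[0]["uv"]),np.round(onz(c,r[0]["uv"],z),3),b and np.round(b[0]["rect"]))
        else: print(q,r,b)
save(np.hstack([cv2.resize(ims[c],(800,600)) for c in ims])[:,:800],"scene0")
save(cv2.resize(ims["side"],(800,600)),"side0")
s=get_state();print(s["t"],s["eef_pos"],s["ee_rot"],s["force"])
E
```

```text
scene [-0.5   -0.819  0.651]
chuck 0.57 [334. 247.] [0.606 0.009 0.   ] [302. 219. 365. 254.]
plate_center 0.92 [333. 236.] [ 0.588 -0.001  0.038] [312. 225. 354. 248.]
hammer 0.56 [404. 310.] [ 0.45  -0.281  0.   ] [364. 269. 443. 331.]
box 0.72 [256. 225.] [0.592 0.257 0.   ] [245. 212. 269. 231.]
spring_dividers 0.76 [256. 274.] [0.389 0.067 0.   ] [230. 266. 269. 281.]Traceback (most recent call last):
  File "<stdin>", line 7, in <module>
ValueError: it knows: box, chuck, hammer, plate_center, spring_dividers
```

Run:
```python
from h import *
ims={}
P={}
for c in("scene","side"):
    ims[c]=grab_frame(c)
    print(c,np.round(calibration(c)["extrinsics"],3)[:3,3])
    for q,z in(("chuck",0),("plate_center",.0385),("hammer",0),("box",0),("spring_dividers",0)):
        r=spot_point(q,c)[:1]
        if r: print(q,round(r[0]["score"],2),np.round(r[0]["uv"]),np.round(onz(c,r[0]["uv"],z),3)); P[c,q]=ray(c,r[0]["uv"])
        else: print(q,r)
    save(cv2.resize(ims[c],(800,600)),c+"0")
for q in("chuck","plate_center","box","hammer","spring_dividers"):
    if ("scene",q) in P and ("side",q) in P:
        A=0;b=0
        for c in("scene","side"):
            o,d=P[c,q];d=d/np.linalg.norm(d);M=np.eye(3)-np.outer(d,d);A=A+M;b=b+M@o
        print("tri",q,np.round(np.linalg.solve(A,b),3))
s=get_state();print(s["t"],s["eef_pos"],s["ee_rot"],s["force"])
```

```text
scene [-0.5   -0.819  0.651]
chuck 0.71 [330. 247.] [0.601 0.018 0.   ]
plate_center 0.89 [336. 234.] [ 0.6   -0.002  0.038]
hammer 0.41 [333. 238.] [0.648 0.043 0.   ]
box 0.67 [255. 224.] [0.596 0.266 0.   ]
spring_dividers 0.48 [256. 276.] [0.38  0.059 0.   ]
side [0.485 0.861 0.498]
chuck 0.84 [266. 270.] [ 0.59   0.015 -0.   ]
plate_center 0.65 [267. 248.] [0.586 0.003 0.038]
hammer 0.83 [347. 204.] [ 0.428 -0.289  0.   ]
box 0.94 [252. 356.] [ 0.587  0.257 -0.   ]
spring_dividers 0.87 [384. 287.] [0.378 0.072 0.   ]
tri chuck [0.592 0.014 0.002]
tri plate_center [ 0.59  -0.005  0.039]
tri box [0.588 0.259 0.003]
tri hammer [ 0.448 -0.095  0.097]
tri spring_dividers [ 0.38   0.063 -0.003]
1.15 [0.26584384 0.62044468 0.22658814] [-3.14151169e+00  1.38386227e-05 -4.04814323e-01] [-0.05512565  0.0121714   0.06230299]
```

View pics/scene0.png

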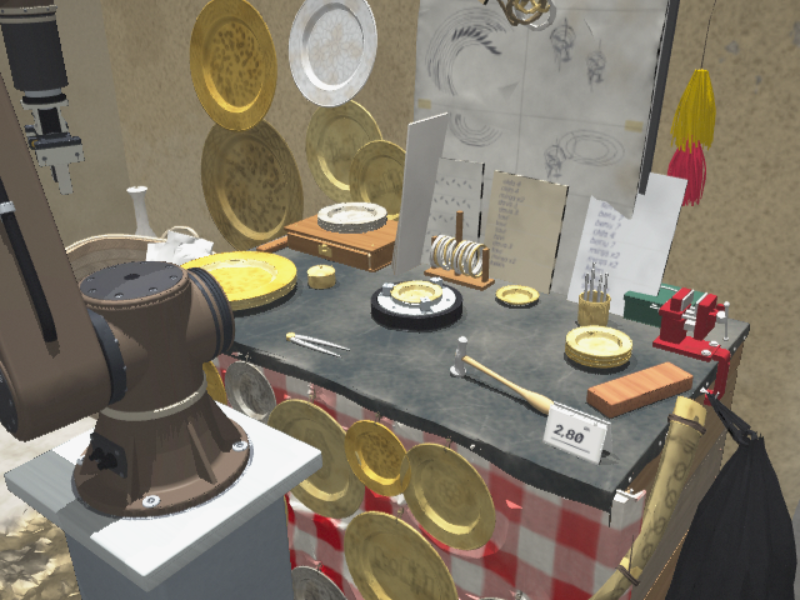

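View pics/side0.png

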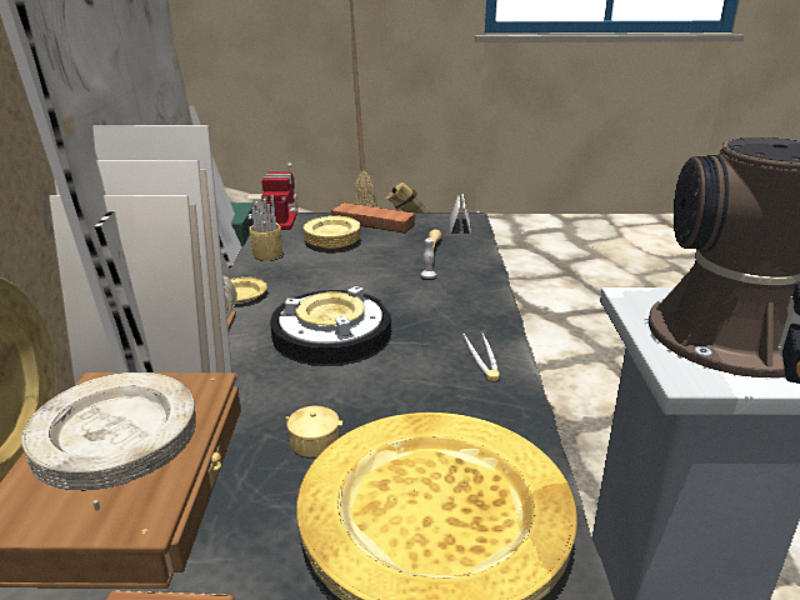

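The pictures show the black chuck near (417,300) in the scene view and (331,325) in the side view. The dividers lie robot-side and the hammer is on the right. Triangulation puts the chuck at about (0.59, 0.01). I'll go there with the wrist camera.

Call:
arm_command(commands=[{"tx": 0.1, "ty": 0.12}, {"tx": 0.2, "ty": 0.25}, {"tx": 0.3, "ty": 0.38}, {"tx": 0.4, "ty": 0.5}, {"tx": 0.5, "ty": 0.63}, {"tx": 0.6, "ty": 0.76}, {"tx": 0.7, "ty": 0.88}, {"tx": 0.77, "ty": 0.97}], claw=0)

```text
invalid input
```

Call:
arm_command(commands=[{"tx": 0.1, "ty": 0.12}, {"tx": 0.2, "ty": 0.25}, {"tx": 0.3, "ty": 0.38}, {"tx": 0.4, "ty": 0.5}, {"tx": 0.5, "ty": 0.63}, {"tx": 0.6, "ty": 0.76}, {"tx": 0.7, "ty": 0.88}, {"tx": 0.77, "ty": 0.97}])

```text
invalid input
```

Run:
```python
from h import *
s=get_state();print(s["t"],s["eef_pos"],s["ee_rot"],s["force"],s["q"])
im=grab_frame("wrist");print(np.round(calibration("wrist")["extrinsics"],3))
for q,z in(("chuck",0),("plate_center",.0385),("spring_dividers",0),("hammer",0)):
    r=spot_point(q,"wrist")[:1]
    if r: print(q,r[0]["score"],np.round(r[0]["uv"]),np.round(onz("wrist",r[0]["uv"],z),3))
g=(255*(im/255.)**.5).astype(np.uint8)
save(g,"w1")
```

```text
1.15 [0.26584384 0.62044468 0.22658814] [-3.14151169e+00  1.38386227e-05 -4.04814323e-01] [-0.05512565  0.0121714   0.06230299] [ 1.45411131e+00  3.58568169e-01  1.19101630e-02  1.03535002e-05
 -1.22405677e+00 -2.88132821e-01]
[[-0.394 -0.876 -0.279  0.341]
 [-0.919  0.376  0.119  0.587]
 [ 0.     0.303 -0.953  0.384]
 [ 0.     0.     0.     1.   ]]
```

View pics/w1.png

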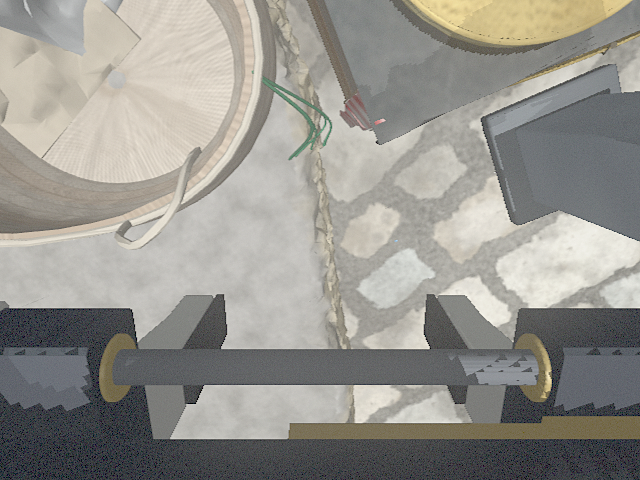

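The picture shows only the floor and the basket at the start pose. I'll resend the move with every key given.

Call:
arm_command(commands=[{"tx": 0.1, "ty": 0.1, "tz": 0, "twist": 0}, {"tx": 0.2, "ty": 0.2, "tz": 0, "twist": 0}, {"tx": 0.3, "ty": 0.3, "tz": 0, "twist": 0}, {"tx": 0.4, "ty": 0.42, "tz": 0, "twist": 0}, {"tx": 0.52, "ty": 0.54, "tz": 0, "twist": 0}, {"tx": 0.64, "ty": 0.66, "tz": 0, "twist": 0}, {"tx": 0.76, "ty": 0.78, "tz": 0, "twist": 0}, {"tx": 0.88, "ty": 0.9, "tz": 0, "twist": 0}], claw=0, grip_force=10)

```text
t: 2.07
eef_pos: [0.3786, 0.3279, 0.2269]
ee_rot: [-3.141, -0.0, -0.404]
force: [0.7, -0.0, -0.2]
width: 0.0402
gripper_force: 0.0
```

Call:
arm_command(commands=[{"tx": 0.12, "ty": 0.12, "tz": 0, "twist": 0}, {"tx": 0.24, "ty": 0.24, "tz": 0, "twist": 0}, {"tx": 0.36, "ty": 0.36, "tz": 0, "twist": 0}, {"tx": 0.48, "ty": 0.48, "tz": 0, "twist": 0}, {"tx": 0.6, "ty": 0.6, "tz": 0, "twist": 0}, {"tx": 0.72, "ty": 0.72, "tz": 0, "twist": 0}, {"tx": 0.84, "ty": 0.84, "tz": 0, "twist": 0}, {"tx": 0.92, "ty": 0.96, "tz": 0, "twist": 0}])

```text
t: 2.73
eef_pos: [0.4963, 0.0167, 0.2269]
ee_rot: [-3.141, -0.001, -0.404]
force: [0.7, 0.1, 0.4]
width: 0.0005
gripper_force: 0.0
```

```bash
cat > look.py <<'E'
from h import *
import sys
s=get_state();print(s["t"],np.round(s["eef_pos"],4),np.round(s["ee_rot"],4),np.round(s["force"],2),np.round(s["q"],2))
im=grab_frame("wrist")
for q,z in(("chuck",0),("plate_center",.0385),("spring_dividers",0),("hammer",0)):
    r=spot_point(q,"wrist")[:1]
    if r: print(q,round(r[0]["score"],2),np.round(r[0]["uv"]),np.round(onz("wrist",r[0]["uv"],z),4))
save(im,sys.argv[1]+"raw")
save((255*(im/255.)**.45).astype(np.uint8),sys.argv[1])
c=calibration("wrist");np.savez(sys.argv[1],**c)
E
python3 look.py w2
```

```text
2.7333 [0.4963 0.0167 0.2269] [-3.141e+00 -1.000e-03 -4.045e-01] [0.68 0.08 0.4 ] [ 0.43  0.06 -0.37  0.   -1.14  0.74]
plate_center 0.64 [296. 104.] [ 0.5896 -0.0006  0.0385]
spring_dividers 0.44 [330. 321.] [0.3755 0.0616 0.    ]
```

View pics/w2.png

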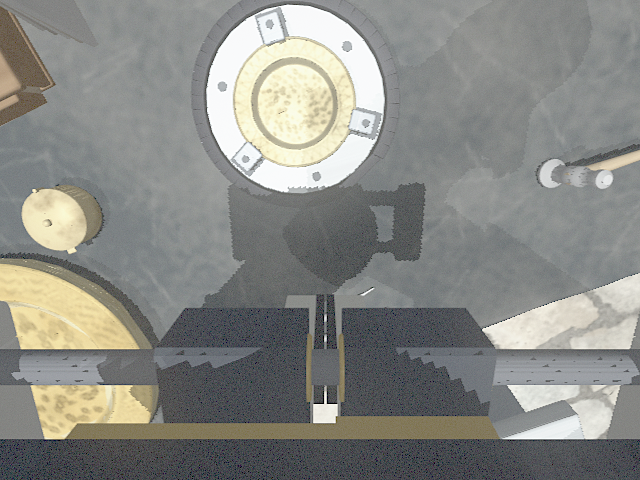

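The chuck's full circle shows around (296,104) px, with the plate centred in it, the dividers' tip near (366,290) and the hammer head near (575,177). The rim is dark and shaded at the bottom, so I'll fit the deck circle and unwrap the rim.

```bash
cat > unwrap.py <<'E'
from h import *
import sys
from scipy.optimize import least_squares
n=sys.argv[1]; im=cv2.imread(f"pics/{n}raw.png"); c=np.load(n+".npz");K=c["camera_matrix"];T=c["extrinsics"]
def proj(P):
    p=(P-T[:3,3])@T[:3,:3];u=p@K.T;return (u[...,:2]/u[...,2:]).astype(np.float32)
def polar(cx,cy,rs,z,th):
    P=np.stack([cx-rs[:,None]*np.cos(th),cy-rs[:,None]*np.sin(th),np.full((len(rs),len(th)),z)],-1)
    m=proj(P);return cv2.remap(im,m[...,0],m[...,1],cv2.INTER_CUBIC)
cx,cy=.5896,-.0006
th=np.radians(np.arange(-180,180,2.)); rs=np.arange(.062,.084,.0003)
for _ in range(4):
    g=cv2.GaussianBlur(polar(cx,cy,rs,.032,th).astype(float).mean(2),(1,7),0)
    d=np.diff(g,axis=0);k=d.argmin(0);r=rs[k];w=(d.min(0)<-3)&(k>2)&(k<len(rs)-4)
    X=cx-r*np.cos(th);Y=cy-r*np.sin(th)
    f=least_squares(lambda p:np.hypot(X[w]-p[0],Y[w]-p[1])-p[2],[cx,cy,.075],loss="soft_l1",f_scale=.001);cx,cy,R=f.x
print("centre",cx,cy,R,w.sum())
th=np.radians(np.linspace(-90,90,800)); rs=np.arange(.068,.1,.0002)
rows=[]
for z in(.03,.015):
    g=polar(cx,cy,rs,z,th).astype(float)
    rows.append(np.clip(g*5-40,0,255).astype(np.uint8))
out=np.vstack(rows);out=cv2.resize(out,(800,600),interpolation=cv2.INTER_NEAREST);cv2.imwrite(f"pics/{n}polar.png",out)
E
python3 unwrap.py w2
```

```text
centre 0.5899780672517113 0.0036822355857268944 0.07388913709067657 180
```

View pics/w2polar.png

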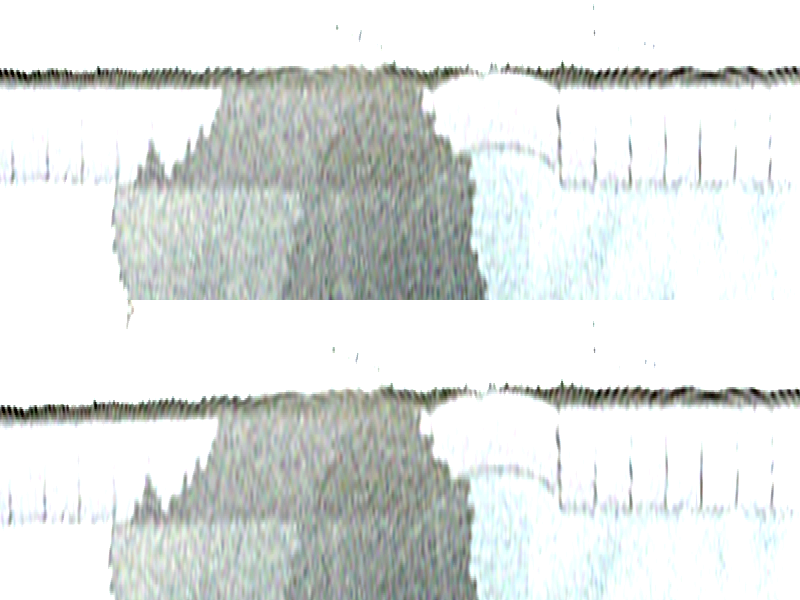

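In the unwrapped rim (-90 to 90° across 800 columns) the notch shows clearly. Its flat face dips back to about 84 mm radius between columns 430 and 560. Its middle is at about 21.5°, turned from -x towards -y. I'll line the shut fingers up there with the narrow side tangential, then go down.

Call:
arm_command(commands=[{"tx": 0, "ty": 0.03, "tz": 0, "twist": 0.035}, {"tx": 0, "ty": 0.07, "tz": 0, "twist": 0.07}, {"tx": 0, "ty": 0.11, "tz": 0, "twist": 0.105}, {"tx": 0, "ty": 0.15, "tz": 0, "twist": 0.14}, {"tx": 0, "ty": 0.19, "tz": 0, "twist": 0.175}, {"tx": 0, "ty": 0.23, "tz": 0, "twist": 0.21}, {"tx": -0.005, "ty": 0.266, "tz": 0, "twist": 0.252}, {"tx": -0.005, "ty": 0.266, "tz": 0, "twist": 0.252}])

```text
t: 3.65
eef_pos: [0.4672, -0.0413, 0.2268]
ee_rot: [-3.141, 0.0, -1.201]
force: [-0.1, 0.7, 0.4]
width: 0.0001
gripper_force: 0.0
```

Call:
arm_command(commands=[{"tx": 0, "ty": 0, "tz": 0.1, "twist": 0}, {"tx": 0, "ty": 0, "tz": 0.22, "twist": 0}, {"tx": 0, "ty": 0, "tz": 0.34, "twist": 0}, {"tx": 0, "ty": 0, "tz": 0.46, "twist": 0}, {"tx": 0, "ty": 0, "tz": 0.56, "twist": 0}, {"tx": 0, "ty": 0, "tz": 0.62, "twist": 0}, {"tx": 0, "ty": 0, "tz": 0.64, "twist": 0}, {"tx": 0, "ty": 0, "tz": 0.64, "twist": 0}])

```text
t: 4.32
eef_pos: [0.4674, -0.0411, 0.0656]
ee_rot: [3.139, 0.0, -1.193]
force: [0.7, 0.0, 1.3]
width: 0.0002
gripper_force: 0.0
```

```bash
python3 look.py w3
python3 - <<'E'
from h import *
p=get_state()["eef_pos"][:2]-np.array([.59,.0037]);a=np.radians(21.5);u=-np.array([np.cos(a),np.sin(a)])
print("radial",p@u,"tangential(tool x)",p@np.array([-u[1],u[0]]))
E
```

```text
4.3167 [ 0.4674 -0.0411  0.0656] [ 3.1392e+00  1.0000e-04 -1.1929e+00] [0.71 0.03 1.3 ] [ 0.33  0.2  -0.64 -0.   -0.73  0.04]
plate_center 0.83 [ 61. 280.] [0.5947 0.0035 0.0385]
radial 0.12931647472041438 tangential(tool x) -0.002321504662077386
```

View pics/w3.png

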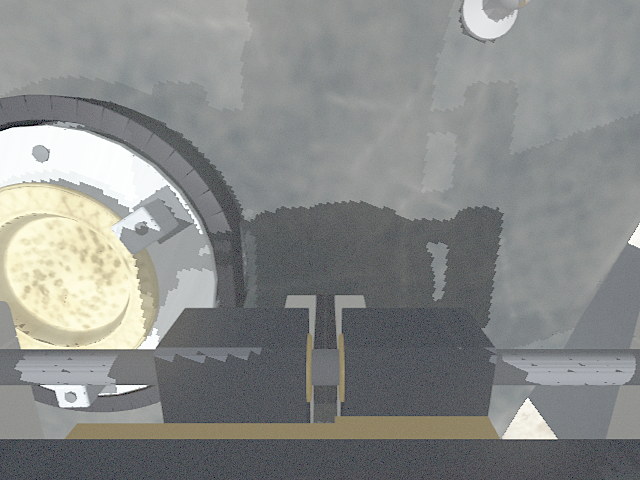

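The hand stands beside the rim: the chuck is at the left (about (60,280) px), the hammer head is well clear at (490,15), and nothing is under the fingers. I'll go down to 18 mm and then feel inward gently.

Call:
arm_command(commands=[{"tx": 0.01, "ty": 0, "tz": 0.04, "twist": 0}, {"tx": 0.01, "ty": 0, "tz": 0.08, "twist": 0}, {"tx": 0.01, "ty": 0, "tz": 0.12, "twist": 0}, {"tx": 0.01, "ty": 0, "tz": 0.15, "twist": 0}, {"tx": 0.01, "ty": 0, "tz": 0.17, "twist": 0}, {"tx": 0.01, "ty": 0, "tz": 0.18, "twist": 0}, {"tx": 0.01, "ty": 0, "tz": 0.19, "twist": 0}, {"tx": 0.01, "ty": 0, "tz": 0.19, "twist": 0}])

```text
t: 5.23
eef_pos: [0.4689, -0.0444, 0.019]
ee_rot: [3.142, -0.0, -1.196]
force: [0.1, -0.3, -0.1]
width: 0.0005
gripper_force: 0.0
```

Call:
arm_command(commands=[{"tx": 0, "ty": -0.008, "tz": 0, "twist": 0}, {"tx": 0, "ty": -0.016, "tz": 0, "twist": 0}, {"tx": 0, "ty": -0.024, "tz": 0, "twist": 0}, {"tx": 0, "ty": -0.028, "tz": 0, "twist": 0}, {"tx": 0, "ty": -0.032, "tz": 0, "twist": 0}, {"tx": 0, "ty": -0.036, "tz": 0, "twist": 0}, {"tx": 0, "ty": -0.04, "tz": 0, "twist": 0}, {"tx": 0, "ty": -0.04, "tz": 0, "twist": 0}])

```text
t: 5.9
eef_pos: [0.4783, -0.0406, 0.0191]
ee_rot: [-3.142, -0.0, -1.196]
force: [-0.2, 1.1, 0.2]
width: 0.0007
gripper_force: 0.0
```

Call:
arm_command(commands=[{"tx": 0, "ty": -0.004, "tz": 0, "twist": 0}, {"tx": 0, "ty": -0.008, "tz": 0, "twist": 0}, {"tx": 0, "ty": -0.012, "tz": 0, "twist": 0}, {"tx": 0, "ty": -0.016, "tz": 0, "twist": 0}, {"tx": 0, "ty": -0.02, "tz": 0, "twist": 0}, {"tx": 0, "ty": -0.02, "tz": 0, "twist": 0}, {"tx": 0, "ty": -0.02, "tz": 0, "twist": 0}, {"tx": 0, "ty": -0.02, "tz": 0, "twist": 0}])

```text
t: 6.57
eef_pos: [0.4827, -0.0389, 0.019]
ee_rot: [3.142, 0.0, -1.197]
force: [-0.6, 0.7, -0.5]
width: 0.0004
gripper_force: 0.0
```

Call:
arm_command(commands=[{"tx": 0, "ty": -0.004, "tz": 0, "twist": 0}, {"tx": 0, "ty": -0.008, "tz": 0, "twist": 0}, {"tx": 0, "ty": -0.012, "tz": 0, "twist": 0}, {"tx": 0, "ty": -0.016, "tz": 0, "twist": 0}, {"tx": 0, "ty": -0.016, "tz": 0, "twist": 0}, {"tx": 0, "ty": -0.016, "tz": 0, "twist": 0}, {"tx": 0, "ty": -0.016, "tz": 0, "twist": 0}, {"tx": 0, "ty": -0.016, "tz": 0, "twist": 0}])

```text
t: 7.23
eef_pos: [0.4864, -0.0374, 0.0191]
ee_rot: [3.142, 0.0, -1.196]
force: [0.0, 0.3, 0.8]
width: 0.0003
gripper_force: 0.0
```

Call:
arm_command(commands=[{"tx": 0, "ty": -0.004, "tz": 0, "twist": 0}, {"tx": 0, "ty": -0.008, "tz": 0, "twist": 0}, {"tx": 0, "ty": -0.012, "tz": 0, "twist": 0}, {"tx": 0, "ty": -0.012, "tz": 0, "twist": 0}, {"tx": 0, "ty": -0.012, "tz": 0, "twist": 0}, {"tx": 0, "ty": -0.012, "tz": 0, "twist": 0}, {"tx": 0, "ty": -0.012, "tz": 0, "twist": 0}, {"tx": 0, "ty": -0.012, "tz": 0, "twist": 0}])

```text
t: 7.9
eef_pos: [0.4892, -0.0363, 0.019]
ee_rot: [3.142, -0.0, -1.196]
force: [0.6, -0.8, -0.7]
width: 0.0004
gripper_force: 0.0
```

Call:
arm_command(commands=[{"tx": 0, "ty": -0.004, "tz": 0, "twist": 0}, {"tx": 0, "ty": -0.008, "tz": 0, "twist": 0}, {"tx": 0, "ty": -0.012, "tz": 0, "twist": 0}, {"tx": 0, "ty": -0.012, "tz": 0, "twist": 0}, {"tx": 0, "ty": -0.012, "tz": 0, "twist": 0}, {"tx": 0, "ty": -0.012, "tz": 0, "twist": 0}, {"tx": 0, "ty": -0.012, "tz": 0, "twist": 0}, {"tx": 0, "ty": -0.012, "tz": 0, "twist": 0}])

```text
t: 8.57
eef_pos: [0.492, -0.0352, 0.0191]
ee_rot: [3.142, 0.0, -1.197]
force: [0.6, -0.4, -0.4]
width: 0.0003
gripper_force: 0.0
```

Call:
arm_command(commands=[{"tx": 0, "ty": -0.004, "tz": 0, "twist": 0}, {"tx": 0, "ty": -0.008, "tz": 0, "twist": 0}, {"tx": 0, "ty": -0.012, "tz": 0, "twist": 0}, {"tx": 0, "ty": -0.012, "tz": 0, "twist": 0}, {"tx": 0, "ty": -0.012, "tz": 0, "twist": 0}, {"tx": 0, "ty": -0.012, "tz": 0, "twist": 0}, {"tx": 0, "ty": -0.012, "tz": 0, "twist": 0}, {"tx": 0, "ty": -0.012, "tz": 0, "twist": 0}])

```text
t: 9.23
eef_pos: [0.4948, -0.0341, 0.0191]
ee_rot: [-3.142, 0.0, -1.196]
force: [-0.0, 0.2, 0.0]
width: 0.0005
gripper_force: 0.0
```

Call:
arm_command(commands=[{"tx": 0, "ty": -0.004, "tz": 0, "twist": 0}, {"tx": 0, "ty": -0.008, "tz": 0, "twist": 0}, {"tx": 0, "ty": -0.008, "tz": 0, "twist": 0}, {"tx": 0, "ty": -0.008, "tz": 0, "twist": 0}, {"tx": 0, "ty": -0.008, "tz": 0, "twist": 0}, {"tx": 0, "ty": -0.008, "tz": 0, "twist": 0}, {"tx": 0, "ty": -0.008, "tz": 0, "twist": 0}, {"tx": 0, "ty": -0.008, "tz": 0, "twist": 0}])

```text
t: 9.9
eef_pos: [0.4967, -0.0334, 0.0191]
ee_rot: [3.142, -0.0, -1.196]
force: [-1.1, -0.6, -0.0]
width: 0.0006
gripper_force: 0.0
```

Call:
arm_command(commands=[{"tx": 0, "ty": -0.004, "tz": 0, "twist": 0}, {"tx": 0, "ty": -0.008, "tz": 0, "twist": 0}, {"tx": 0, "ty": -0.008, "tz": 0, "twist": 0}, {"tx": 0, "ty": -0.008, "tz": 0, "twist": 0}, {"tx": 0, "ty": -0.008, "tz": 0, "twist": 0}, {"tx": 0, "ty": -0.008, "tz": 0, "twist": 0}, {"tx": 0, "ty": -0.008, "tz": 0, "twist": 0}, {"tx": 0, "ty": -0.008, "tz": 0, "twist": 0}])

```text
t: 10.57
eef_pos: [0.4986, -0.0327, 0.0191]
ee_rot: [-3.142, 0.0, -1.196]
force: [0.1, -0.3, 0.8]
width: 0.0004
gripper_force: 0.0
```

Call:
arm_command(commands=[{"tx": 0, "ty": -0.004, "tz": 0, "twist": 0}, {"tx": 0, "ty": -0.008, "tz": 0, "twist": 0}, {"tx": 0, "ty": -0.008, "tz": 0, "twist": 0}, {"tx": 0, "ty": -0.008, "tz": 0, "twist": 0}, {"tx": 0, "ty": -0.008, "tz": 0, "twist": 0}, {"tx": 0, "ty": -0.008, "tz": 0, "twist": 0}, {"tx": 0, "ty": -0.008, "tz": 0, "twist": 0}, {"tx": 0, "ty": -0.008, "tz": 0, "twist": 0}])

```text
t: 11.23
eef_pos: [0.5002, -0.032, 0.0189]
ee_rot: [3.141, 0.0, -1.197]
force: [-3.6, -0.6, -0.7]
width: 0.0006
gripper_force: 1.5
```

Call:
arm_command(commands=[{"tx": 0, "ty": -0.004, "tz": 0, "twist": 0}, {"tx": 0, "ty": -0.008, "tz": 0, "twist": 0}, {"tx": 0, "ty": -0.008, "tz": 0, "twist": 0}, {"tx": 0, "ty": -0.008, "tz": 0, "twist": 0}, {"tx": 0, "ty": -0.008, "tz": 0, "twist": 0}, {"tx": 0, "ty": -0.008, "tz": 0, "twist": 0}, {"tx": 0, "ty": -0.008, "tz": 0, "twist": 0}, {"tx": 0, "ty": -0.008, "tz": 0, "twist": 0}])

```text
t: 11.9
eef_pos: [0.5024, -0.0312, 0.0191]
ee_rot: [-3.141, -0.0, -1.196]
force: [-1.6, -0.9, -1.7]
width: 0.0006
gripper_force: 1.1
```

Contact came at about 97 mm TCP radius, and the surface gives way at 2–4 N, so it is the key and not the rim. I'll keep pressing in small steps until the force rises.

Call:
arm_command(commands=[{"tx": 0, "ty": -0.004, "tz": 0, "twist": 0}, {"tx": 0, "ty": -0.008, "tz": 0, "twist": 0}, {"tx": 0, "ty": -0.008, "tz": 0, "twist": 0}, {"tx": 0, "ty": -0.008, "tz": 0, "twist": 0}, {"tx": 0, "ty": -0.008, "tz": 0, "twist": 0}, {"tx": 0, "ty": -0.008, "tz": 0, "twist": 0}, {"tx": 0, "ty": -0.008, "tz": 0, "twist": 0}, {"tx": 0, "ty": -0.008, "tz": 0, "twist": 0}])

```text
t: 12.57
eef_pos: [0.5042, -0.0304, 0.0191]
ee_rot: [-3.141, -0.0, -1.196]
force: [-2.6, -0.7, -2.8]
width: 0.0005
gripper_force: 1.1
```

Call:
arm_command(commands=[{"tx": 0, "ty": -0.004, "tz": 0, "twist": 0}, {"tx": 0, "ty": -0.008, "tz": 0, "twist": 0}, {"tx": 0, "ty": -0.008, "tz": 0, "twist": 0}, {"tx": 0, "ty": -0.008, "tz": 0, "twist": 0}, {"tx": 0, "ty": -0.008, "tz": 0, "twist": 0}, {"tx": 0, "ty": -0.008, "tz": 0, "twist": 0}, {"tx": 0, "ty": -0.008, "tz": 0, "twist": 0}, {"tx": 0, "ty": -0.008, "tz": 0, "twist": 0}])

```text
t: 13.23
eef_pos: [0.5061, -0.0297, 0.0191]
ee_rot: [-3.141, -0.0, -1.196]
force: [-3.2, -0.2, -1.8]
width: 0.0007
gripper_force: 1.1
```

Call:
arm_command(commands=[{"tx": 0, "ty": -0.004, "tz": 0, "twist": 0}, {"tx": 0, "ty": -0.004, "tz": 0, "twist": 0}, {"tx": 0, "ty": -0.004, "tz": 0, "twist": 0}, {"tx": 0, "ty": -0.004, "tz": 0, "twist": 0}, {"tx": 0, "ty": -0.004, "tz": 0, "twist": 0}, {"tx": 0, "ty": -0.004, "tz": 0, "twist": 0}, {"tx": 0, "ty": -0.004, "tz": 0, "twist": 0}, {"tx": 0, "ty": -0.004, "tz": 0, "twist": 0}])

```text
t: 13.9
eef_pos: [0.5063, -0.0296, 0.019]
ee_rot: [3.14, 0.0, -1.197]
force: [-4.7, -0.2, 1.7]
width: 0.0005
gripper_force: 2.5
```

Call:
arm_command(commands=[{"tx": 0, "ty": -0.004, "tz": 0, "twist": 0}, {"tx": 0, "ty": -0.004, "tz": 0, "twist": 0}, {"tx": 0, "ty": -0.004, "tz": 0, "twist": 0}, {"tx": 0, "ty": -0.004, "tz": 0, "twist": 0}, {"tx": 0, "ty": -0.004, "tz": 0, "twist": 0}, {"tx": 0, "ty": -0.004, "tz": 0, "twist": 0}, {"tx": 0, "ty": -0.004, "tz": 0, "twist": 0}, {"tx": 0, "ty": -0.004, "tz": 0, "twist": 0}])

```text
t: 14.57
eef_pos: [0.5064, -0.0296, 0.0189]
ee_rot: [3.139, 0.0, -1.197]
force: [-7.6, -0.6, 3.9]
width: 0.0005
gripper_force: 3.7
```

Call:
arm_command(commands=[{"tx": 0, "ty": -0.004, "tz": 0, "twist": 0}, {"tx": 0, "ty": -0.004, "tz": 0, "twist": 0}, {"tx": 0, "ty": -0.004, "tz": 0, "twist": 0}, {"tx": 0, "ty": -0.004, "tz": 0, "twist": 0}, {"tx": 0, "ty": -0.004, "tz": 0, "twist": 0}, {"tx": 0, "ty": -0.004, "tz": 0, "twist": 0}, {"tx": 0, "ty": -0.004, "tz": 0, "twist": 0}, {"tx": 0, "ty": -0.004, "tz": 0, "twist": 0}])

```text
t: 15.23
eef_pos: [0.5064, -0.0296, 0.0188]
ee_rot: [3.137, 0.0, -1.197]
force: [-8.9, -2.0, 6.1]
width: 0.0005
gripper_force: 4.9
```

Call:
arm_command(commands=[{"tx": 0, "ty": -0.004, "tz": 0, "twist": 0}, {"tx": 0, "ty": -0.008, "tz": 0, "twist": 0}, {"tx": 0, "ty": -0.012, "tz": 0, "twist": 0}, {"tx": 0, "ty": -0.012, "tz": 0, "twist": 0}, {"tx": 0, "ty": -0.012, "tz": 0, "twist": 0}, {"tx": 0, "ty": -0.012, "tz": 0, "twist": 0}, {"tx": 0, "ty": -0.012, "tz": 0, "twist": 0}, {"tx": 0, "ty": -0.012, "tz": 0, "twist": 0}])

```text
t: 15.9
eef_pos: [0.5065, -0.0296, 0.0184]
ee_rot: [3.132, 0.001, -1.198]
force: [-15.7, -5.6, 12.2]
width: 0.0003
gripper_force: 8.4
```

The key is hard against its stop at 17 N and no longer moves. I'll back out, rise, and look again from the earlier viewpoint.

Call:
arm_command(commands=[{"tx": 0, "ty": 0.012, "tz": 0, "twist": 0}, {"tx": 0, "ty": 0.03, "tz": 0, "twist": 0}, {"tx": 0, "ty": 0.06, "tz": 0, "twist": 0}, {"tx": 0, "ty": 0.09, "tz": 0, "twist": 0}, {"tx": 0, "ty": 0.13, "tz": 0, "twist": 0}, {"tx": 0, "ty": 0.17, "tz": 0, "twist": 0}, {"tx": 0, "ty": 0.2, "tz": 0, "twist": 0}, {"tx": 0, "ty": 0.2, "tz": 0, "twist": 0}])

```text
t: 16.57
eef_pos: [0.4631, -0.0465, 0.0191]
ee_rot: [3.141, 0.0, -1.197]
force: [-0.5, -1.2, -0.5]
width: 0.0006
gripper_force: 0.0
```

Call:
arm_command(commands=[{"tx": 0, "ty": 0, "tz": -0.1, "twist": 0}, {"tx": 0, "ty": 0, "tz": -0.22, "twist": 0}, {"tx": 0, "ty": 0, "tz": -0.34, "twist": 0}, {"tx": 0, "ty": 0, "tz": -0.46, "twist": 0}, {"tx": 0, "ty": 0, "tz": -0.58, "twist": 0}, {"tx": 0, "ty": 0, "tz": -0.7, "twist": 0}, {"tx": 0, "ty": 0, "tz": -0.83, "twist": 0}, {"tx": 0, "ty": 0, "tz": -0.83, "twist": 0}])

```text
t: 17.23
eef_pos: [0.4685, -0.0456, 0.2332]
ee_rot: [-3.131, -0.003, -1.195]
force: [0.9, 0.4, 0.5]
width: 0.0008
gripper_force: 0.0
```

Call:
arm_command(commands=[{"tx": 0, "ty": -0.03, "tz": 0, "twist": -0.035}, {"tx": 0, "ty": -0.07, "tz": 0, "twist": -0.07}, {"tx": 0, "ty": -0.11, "tz": 0, "twist": -0.105}, {"tx": 0, "ty": -0.12, "tz": 0, "twist": -0.14}, {"tx": -0.1, "ty": -0.12, "tz": 0, "twist": -0.175}, {"tx": -0.15, "ty": -0.12, "tz": 0, "twist": -0.21}, {"tx": -0.2, "ty": -0.12, "tz": 0, "twist": -0.252}, {"tx": -0.2, "ty": -0.12, "tz": 0, "twist": -0.252}])

```text
t: 17.9
eef_pos: [0.4744, 0.0129, 0.2265]
ee_rot: [-3.141, -0.0, -0.397]
force: [-0.4, -0.2, -0.5]
width: 0.0004
gripper_force: 0.0
```

```bash
python3 look.py w4; python3 unwrap.py w4; python3 -c "
import cv2,numpy as np
a=cv2.resize(cv2.imread('pics/w4.png'),(400,300));b=cv2.resize(cv2.imread('pics/w2.png'),(400,300));p=cv2.resize(cv2.imread('pics/w4polar.png')[:300],(800,300))
cv2.imwrite('pics/cmp.png',np.vstack([np.hstack([b,a]),p]))"
```

```text
17.9 [0.4744 0.0129 0.2265] [-3.141e+00 -3.000e-04 -3.972e-01] [-0.41 -0.22 -0.51] [ 0.44  0.02 -0.41 -0.   -1.13  0.73]
spring_dividers 0.66 [316. 305.] [0.3787 0.0623 0.    ]
hammer 0.93 [636. 127.] [ 0.4282 -0.2843  0.    ]
centre 0.5910529045611151 -0.0005126057894621886 0.0739323571277267 159
```

View pics/cmp.png

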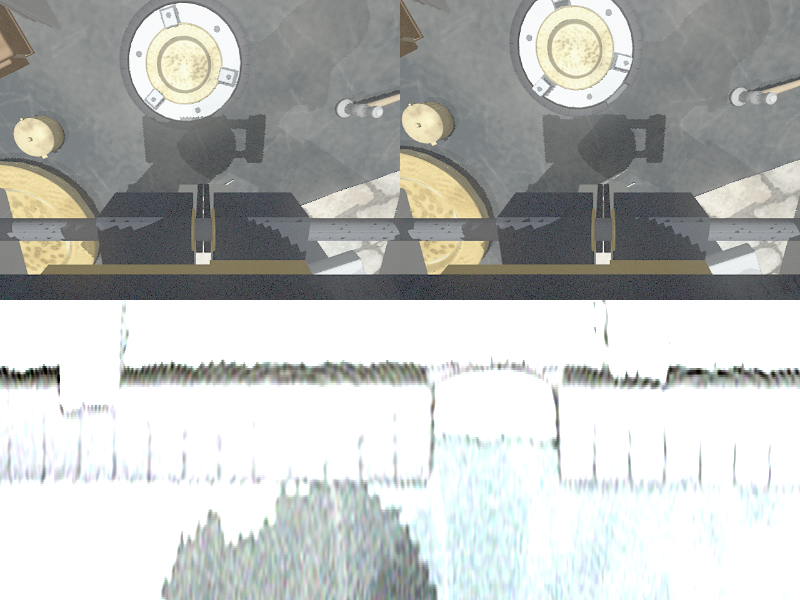

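The new picture shows the notch (columns 433–558) with the key face back at about 75–76 mm radius, which is fully in. The jaws have moved out to the deck edge, and the plate is still centred. The hammer, box and dividers look unmoved.

```bash
python3 -c "from station import *;print(job_done())"
```

```text
the job is handed in; nothing more can be done
None
```

The release key is pressed fully in and the jaws stand open, with the plate still centred in the chuck and the hand clear; the job is handed in, and it returned no verdict.

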